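# Pack the two-tier shoe-care caddy

### The job

Pack the shoe-care caddy: first stand the squat capped jar in the narrow compartment of the bottom tray and the shoe brush, bristles down, in its wide compartment; then stack the handled tray on top, fully down on the four posts with a peg through each corner hole; and last lay the steel scraper flat in that top tray, on either side of the handle. The tall jar and the glass-wiper are not part of the kit: leave them and the ceramic pot where they stand. Let go of everything at the end.

Things in the scene. Friction and masses are not known exactly. Their poses are not given: they have to be found in the camera images.
- bottom_tray: Bottom tray, loose, dark plastic, 190 (x) x 240 (y) mm. Origin: centre of underside. All in mm. Heights above it: floor 5, walls (4 thick) 15, divider 12. Divider (4 thick) along x at y=+25: narrow compartment y +27 to +116, wide one y -116 to +23, both x -91 to +91. Square posts 26 wide at x=+-78, y=+-103, flat tops at 56, each with a pointed peg 10 thick, tip at 68. 0.75 kg.
- top_tray: Top tray, loose, dark plastic, 190 (x) x 240 (y) mm, 0.35 kg. Origin: centre of underside. All mm. Floor 5 thick with holes 18 wide at x=+-78, y=+-103 for the pegs; walls 4 thick, top at 14. Handle over the centre: bar 14 wide (x), 110 long (y), 40 to 54 above the underside, on uprights 12 square at y=+-47. Seated, its underside is 56 above the bottom tray's. Fits either way round.
- squat_jar: Squat jar of frosted plastic with white ribbed screw cap, 54 mm across, 42 mm high, upright. Origin: centre of its underside, z up.
- tall_jar: Look-alike, not to be moved: the same frosted jar, 54 mm across but 68 mm high, upright. Origin: centre of its underside.
- shoe_brush: Shoe brush lying bristles down: wooden back 100 (its x) x 44 (its y) mm, from 18 to 38 mm above the underside, over a rigid dark bristle block 88 x 34 mm. Origin: centre of its underside, z up.
- scraper: All-steel scraper lying flat along its x. Grip: bar 90 mm long (x -45 to +45 mm), 20 mm wide (y), 16 mm high; then a thin neck and a blade 40 mm wide, 3 mm thick, ending at x = +90 mm. Origin: underside, middle of the grip bar, z up. 0.11 kg.
- glass_wiper: Look-alike, not to be moved: pink plastic glass-wiper lying flat along its x, T-shaped: grip bar 20 mm wide, 16 mm high from x = -48 mm, cross head 100 mm wide and 14 mm high at x +47 to +69 mm, rubber lip to +83 mm. Origin: underside, middle of the grip.
- pot: Bystander: ribbed white ceramic pot, 76 mm across the rim, 60 mm high, standing at the back of the shelf. Origin: centre of its underside.
Things that resemble listed ones, but are neither listed nor needed, are in the scene too. Of the things that look like the shoe_brush, the largest one is meant.

How it is judged:
By the outcome, as a careful person would: the job done as asked, in the order asked, and still so for the second after the job is handed in, with the robot touching nothing.
It also fails if it takes over 122 s, if anything falls off the work surface, if the arm or the gripper's body presses on something with over 40 N, if the wrist force passes 120 N, or if a joint passes its speed limit or range.

### The arm

A 7-joint arm with a two-finger parallel gripper is mounted at the origin on the work surface. World frame = base frame: x ahead of the robot, y to its left, z up, the work surface at z = 0. Lengths are in mm, angles in rad, forces in N, time in s.
With the tool pointing down it reaches from about 425 to 825 mm from the base axis. Payload 3.6 kg.
Tool frame: the origin (TCP) lies between the finger pads; the fingertips stand arm.nose_length ahead of it and the grasp point (between the pads) lies 3 mm ahead of it (arm.nose_length is the distance from the TCP to the fingertips, in mm); z points along the fingers, y is the direction in which the jaws open and shut (so a half turn about z gives the same grasp; the last joint's range is limited). The gripper opens to 85 mm and grips with 20 to 120 N. Pads are 22 mm wide; open, the fingers measure 114 mm over their backs; the gripper's body (76 mm by 85 mm) begins 54 mm behind the grasp point. The pads swing forward as they close: fully open they stand 13 mm farther back than shut.
Start: joints at [1.244, 0.615, -0.013, 1.423, 0.008, 1.103, -0.04], TCP at [191.975, -620.975, 253.297] pointing down, gripper open.
Joint ranges: [-3.12, 3.12], [-0.3, 2.06], [-1.34, 1.32], [0.26, 2.42], [-1.36, 4.5], [0.01, 1.98], [-2.84, 2.84]. Speed limits (rad/s): [2.79, 2.79, 3.14, 3.14, 3.14, 3.14, 3.14].

### API

Orientations are given as a rotation vector (axis times angle).
In Python, from cell import arm gives the robot as it stands. The module is installed in compiled form; this text tells all that it offers.
- The arm moves only by the shell command python3 -m inch 'ROWS'. ROWS is JSON, a list of rows, each a list of 5 numbers: the finger opening in m, from 0 to 0.0854, then the shift along the tool's x, y, z in m, then the turn about the tool's z in degrees. In form: [[claw, tx, ty, tz, twist], ...]. A call has 1 to 20 rows; each row is the pose to reach, as a shift and turn from the pose commanded when the call began, along the tool's axes at that moment; what a row does not reach only later rows make up. A row lasts 1/8 s, in which the tool goes at most 62.5 mm and 10.7 degrees, less where a joint would pass 70% of its speed; a pose out of reach is approached as far as the arm can. A call with a gripper value outside its range is refused whole. The fingers move at their own pace and stop on an object; the grip force is fixed at half the most. Time passes only in rows, so rows that repeat a pose let the fingers close. It gives the time, the measured TCP pose, the force and the opening at its end, in the units of the state.
- arm.get_obs(): the state, without advancing time (a new reading comes with each control period).
- arm.snapshot(name): name is "side" or "top" or "wrist"; returns the picture (480x640x3 uint8, blue, green, red); there is no depth.
- arm.camera_info(name): a dict with "fx", "fy", "cx", "cy" (pixels), "world_to_cam" (4x4, takes a point from world to camera coordinates); the wrist camera has in their place "tool_from_camera" (4x4, takes a point from camera to tool coordinates, whose origin is the TCP and whose axes are the flange's). Camera axes: x right, y down, z forward; pixel columns grow to the right and rows downward; lengths in mm; the calibration is good to about 2 mm. A picture is of the moment at which its call begins: read the wrist's pose just before it. camera_info takes no time and is no camera call.
- arm.sign_off(): hands the job in, once; it reports no verdict.
The state is a dict: "time_s": time; "q": joint angles; "qvel": joint speeds; "joint_torque": joint torques, N m; "tcp_pos": TCP position; "eef_rot": TCP orientation; "force": force on the tool from outside, world axes, zero at the start; "wrist_torque": the same for the moment, N m; "opening": finger opening in mm.
Only numpy, scipy, OpenCV 4.12 (cv2) and the standard library are available. Lean on these libraries where they do the work, as an engineer would, in place of code of your own. Each camera call takes 0.05 s, during which the arm holds its last target. There are 200 camera calls.

## Working session

There is one attempt and no reset: what is moved stays moved. The work goes in short steps, Python scripts to look and compute and a shell command to move; the robot and the scene stay as the last step left them, time stands still between calls to the robot, and variables do not carry over. Pictures are saved under pics/ and viewed, about 12 in all and at most 16, crops included, and the job is handed in when it is done.

```bash
mkdir -p pics
python3 - <<'E'
from cell import arm
import cv2,numpy as np
o=arm.get_obs();print(o['tcp_pos'],o['eef_rot'],o['opening'],o['time_s'],arm.nose_length)
for n in ['top','side']:
    cv2.imwrite(f'pics/{n}0.png',arm.snapshot(n)); c=arm.camera_info(n); print(n,c['fx'],c['cx'],c['cy'],np.round(c['world_to_cam'],3).tolist())
print(arm.camera_info('wrist'))
E
```

```text
[ 191.74093201 -620.31485789  252.10378247] [-3.10375966e+00 -4.68810447e-01  6.59759855e-04] 85.07189218273565 0.0 22.0
top 477.71403041820855 319.64977844992717 228.75374941033664 [[-0.018, -1.0, 0.002, -7.058], [-0.988, 0.018, -0.151, 634.616], [0.151, -0.005, -0.989, 907.146], [0.0, 0.0, 0.0, 1.0]]
side 443.74701242864455 312.98793598324295 241.06584508912232 [[-0.885, -0.466, 0.018, 576.242], [-0.244, 0.43, -0.869, 208.776], [0.397, -0.773, -0.494, 751.13], [0.0, 0.0, 0.0, 1.0]]
{'fx': 399.8314284661666, 'fy': 399.8314284661666, 'cx': 330.3254588688416, 'cy': 236.60584871863793, 'tool_from_camera': array([[ 8.81415107e-04, -9.64250132e-01, -2.64992276e-01,
         6.80367674e+01],
       [ 9.99999164e-01,  5.99065335e-04,  1.14631848e-03,
        -7.86334446e-01],
       [-9.46590056e-04, -2.64993064e-01,  9.64249853e-01,
        -1.21352920e+02],
       [ 0.00000000e+00,  0.00000000e+00,  0.00000000e+00,
         1.00000000e+00]])}
```

View pics/top0.png

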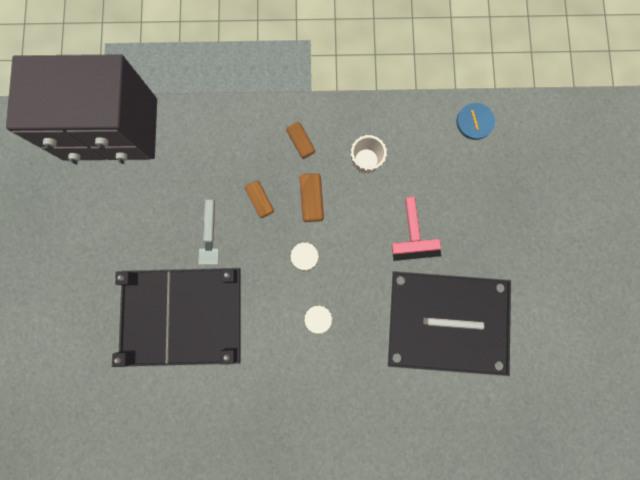

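View pics/side0.png

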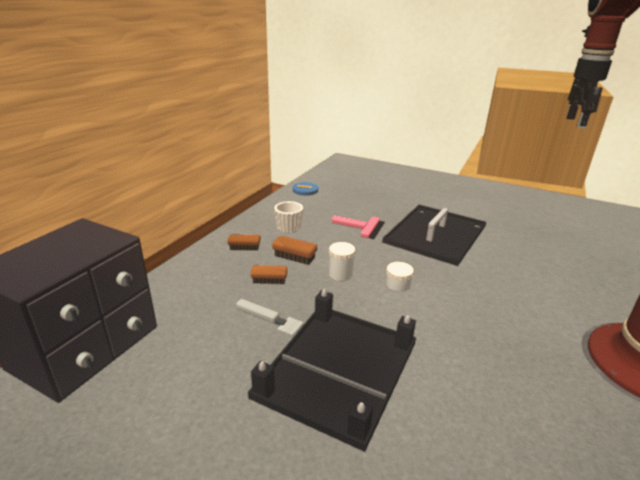

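The top view shows the bottom tray at about (180,317), with its divider at u≈168 so the narrow side is +y. The top tray is at (450,323). The jars are at (305,257) and (318,320), and the brushes at (312,197), the largest, (259,199) and (301,140). The scraper is at (208,230). In the side view, the jar nearer the robot at (400,277) is the short one, which is (318,320) in the top view.

```bash
cat > h.py <<'E'
from cell import arm
import numpy as np, cv2
from scipy.spatial.transform import Rotation as R
def cam(n):
    c=arm.camera_info(n); return c
def ray(n,pose=None):
    c=cam(n)
    if n=='wrist':
        T=np.eye(4); p,r=pose; T[:3,:3]=R.from_rotvec(r).as_matrix(); T[:3,3]=p
        return c,T@c['tool_from_camera']
    return c,np.linalg.inv(c['world_to_cam'])
def pix(n,uv,z,pose=None):
    c,M=ray(n,pose); u,v=uv
    d=M[:3,:3]@np.array([(u-c['cx'])/c['fx'],(v-c['cy'])/c['fy'],1]); o=M[:3,3]
    return (o+d*(z-o[2])/d[2])[:2]
def proj(n,P,pose=None):
    c,M=ray(n,pose); P=np.atleast_2d(np.asarray(P,float)); Q=(P-M[:3,3])@M[:3,:3]
    return np.c_[c['fx']*Q[:,0]/Q[:,2]+c['cx'],c['fy']*Q[:,1]/Q[:,2]+c['cy']]
def shot(name):
    o=arm.get_obs(); im=arm.snapshot('wrist'); cv2.imwrite(f'pics/{name}.png',im)
    np.save(f'pics/{name}.npy',np.array([o['tcp_pos'],o['eef_rot']])); return im,(o['tcp_pos'],o['eef_rot'])
def yaw(o=None):
    o=o or arm.get_obs(); m=R.from_rotvec(o['eef_rot']).as_matrix(); return np.degrees(np.arctan2(m[1,0],m[0,0]))
def goto(x,y,z,yw):
    """print shift in tool axes (m) and twist (deg). yw = desired world yaw of tool x (mod 180)"""
    o=arm.get_obs(); m=R.from_rotvec(o['eef_rot']).as_matrix()
    d=m.T@(np.array([x,y,z])-o['tcp_pos'])/1000
    t=-(yw-yaw(o)); t=(t+90)%180-90
    print('tcp',np.round(o['tcp_pos'],1),'yaw',round(yaw(o),2),'t',o['time_s'],'-> shift',np.round(d,4),'twist',round(t,2),'q7',round(o['q'][6],2))
E
python3 - <<'E'
from h import *
P=lambda uv,z: np.round(pix('top',uv,z),1)
print('peg tips',[P(q,66) for q in [(122,277),(228,274),(119,358),(227,355)]])
print('toptray corners(z14)',[P(q,14) for q in [(393,273),(511,280),(509,375),(389,366)]],'bar',P((428,321),54),P((484,325),54))
print('squat',P((318.5,320),42),'tall',P((305,257),68))
print('brush',[P(q,38) for q in [(302,175),(320,174),(323,220),(305,221)]])
print('scraper',[P(q,16) for q in [(209,200),(208,240)]],P((208,256),3))
E
```

```text
peg tips [array([544.3, 364.8]), array([546.4, 160.3]), array([392.4, 363.7]), array([394.1, 160.6])]
toptray corners(z14) [array([ 545.4, -167. ]), array([ 526.8, -407.3]), array([ 339.8, -388.5]), array([ 361.5, -151.4])] bar [ 449.5 -224.5] [ 439.9 -332.2]
squat [454.9 -13. ] tall [576.4  11. ]
brush [array([748.4,  15.6]), array([749.9, -21.4]), array([653.8, -25.7]), array([652.4,  10.8])]
scraper [array([704.1, 211. ]), array([620. , 211.6])] [588.2 214.1]
```

```bash
python3 -c "
from h import *
goto(455,-13,180,90)"
```

```text
tcp [ 191.8 -620.4  252.2] yaw 17.18 t 0.1 -> shift [ 0.4309 -0.5024  0.0734] twist -72.82 q7 -0.04
```

```bash
python3 -m inch '[[0.085,0.08,-0.04,0,-10],[0.085,0.14,-0.08,0,-20],[0.085,0.2,-0.13,0,-30],[0.085,0.25,-0.18,0,-40],[0.085,0.3,-0.24,0,-50],[0.085,0.34,-0.3,0,-60],[0.085,0.37,-0.36,0.02,-70],[0.085,0.4,-0.42,0.04,-72.8],[0.085,0.42,-0.47,0.06,-72.8],[0.085,0.431,-0.502,0.073,-72.8],[0.085,0.431,-0.502,0.073,-72.8],[0.085,0.431,-0.502,0.073,-72.8],[0.085,0.431,-0.502,0.073,-72.8]]'
python3 - <<'E'
from h import *
im,p=shot('w1'); goto(455,-13,31,90)
E
```

```text
time_s: 1.72
tcp_pos: [455.2, -14.4, 180.1]
eef_rot: [-2.221, -2.221, 0.002]
force: [-0.0, -0.3, -0.2]
opening: 84.6
tcp [455.3 -15.4 180.3] yaw 89.87 t 1.775 -> shift [ 0.0026 -0.0003  0.1493] twist -0.13 q7 -0.3
```

View pics/w1.png

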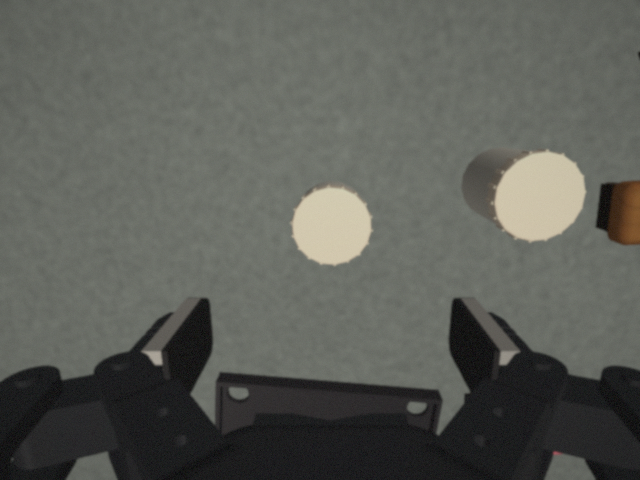

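The wrist view shows the squat jar's cap at (332,225) and the tall jar further right, with its top at (540,196).

Run:
```python
from h import *
P=np.load('pics/w1.npy')
a=pix('wrist',(332,225),42,P); print(a, pix('wrist',(540,196),68,P)); goto(a[0],a[1],30,90)
```

```text
[457.04109828  -9.9081563 ] [579.36410294  14.1882878 ]
tcp [455.3 -15.4 180.3] yaw 89.87 t 1.775 -> shift [0.0057 0.0018 0.1503] twist -0.13 q7 -0.3
```

```bash
python3 -m inch '[[0.085,0.004,0.001,0.05,0],[0.085,0.004,0.001,0.1,0],[0.085,0.004,0.001,0.15,0],[0.085,0.004,0.001,0.15,0],[0.085,0.004,0.001,0.15,0],[0.04,0.004,0.001,0.15,0],[0.04,0.004,0.001,0.15,0],[0.04,0.004,0.001,0.15,0],[0.04,0.004,0.001,0.15,0],[0.04,0.004,0.001,0.15,0],[0.04,0.004,0.001,0.15,0],[0.04,0.004,0.001,0.12,0],[0.04,0.004,0.001,0.05,0],[0.04,0.004,0.001,0.0,0],[0.04,0.004,0.001,0.0,0]]'; python3 -c "
from h import *
goto(469,333,180,90)"
```

```text
time_s: 3.65
tcp_pos: [459.2, -9.9, 185.2]
eef_rot: [2.216, 2.214, 0.012]
force: [0.9, -0.3, -1.3]
opening: 52.2
tcp [459.2  -9.9 185.2] yaw 89.94 t 3.65 -> shift [0.3429 0.0094 0.0052] twist -0.06 q7 -0.33
```

```bash
python3 -m inch '[[0.04,0.04,0.002,-0.01,0],[0.04,0.08,0.004,-0.03,0],[0.04,0.13,0.006,-0.05,0],[0.04,0.18,0.008,-0.065,0],[0.04,0.22,0.009,-0.065,0],[0.04,0.25,0.009,-0.065,0],[0.04,0.25,0.009,-0.065,0],[0.04,0.25,0.009,-0.065,0]]'
python3 - <<'E'
from h import *
im,p=shot('w2')
E
```

```text
time_s: 4.65
tcp_pos: [465.2, 238.5, 244.6]
eef_rot: [2.222, 2.22, -0.004]
force: [-0.0, 0.2, -0.6]
opening: 52.2
```

View pics/w2.png

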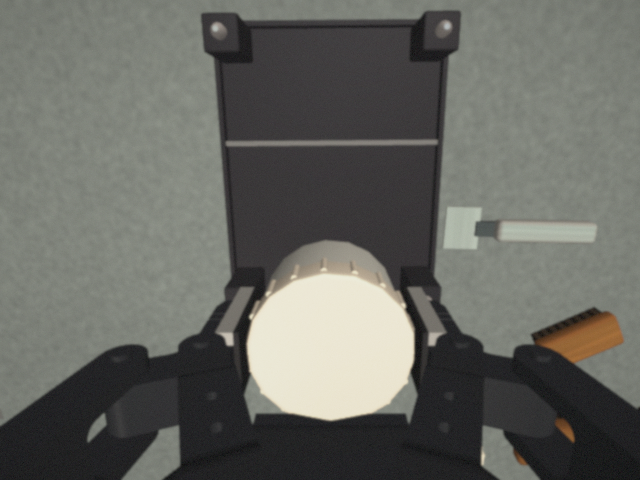

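The wrist view shows the two far pegs at about (217,28) and (446,27) and the divider at v≈143. The scraper lies at (445..597, 230).

Run:
```python
from h import *
P=np.load('pics/w2.npy'); f=lambda uv,z: np.round(pix('wrist',uv,z,P),1)
print('pegs',f((217,28),66),f((446,27),66),'div',f((227,143.5),12),f((438,142.5),12))
print('scraper bar',f((498,231.5),16),f((597,232),16),'blade',f((445,228),3))
b=pix('wrist',(331,143),12,P)
goto(468,332,34.5,90)
```

```text
pegs [388.8 370.6] [544.3 371.1] div [376.5 291.8] [558.5 292.6]
scraper bar [617.3 214.3] [706.8 213.9] blade [573.  214.3]
tcp [465.5 238.1 244.7] yaw 89.87 t 4.7 -> shift [0.0944 0.0026 0.21  ] twist -0.13 q7 -0.78
```

```bash
python3 -m inch '[[0.04,0.05,0.002,0.03,0],[0.04,0.098,0.003,0.07,0],[0.04,0.098,0.003,0.12,0],[0.04,0.098,0.003,0.16,0],[0.04,0.098,0.003,0.19,0],[0.04,0.098,0.003,0.202,0],[0.04,0.098,0.003,0.206,0],[0.04,0.098,0.003,0.208,0],[0.04,0.098,0.003,0.208,0],[0.04,0.098,0.003,0.208,0]]'; python3 -c "
from h import *
goto(468,336,36,90)"
```

```text
time_s: 5.95
tcp_pos: [469.0, 338.3, 38.2]
eef_rot: [2.222, 2.221, 0.002]
force: [-0.0, 0.7, -1.4]
opening: 52.3
tcp [469.  338.3  38.2] yaw 89.98 t 5.95 -> shift [-0.0023 -0.001   0.0022] twist -0.02 q7 -1.07
```

Lower 2.5 mm, release, lift.

```bash
python3 -m inch '[[0.04,-0.002,-0.001,0.001,0],[0.04,-0.002,-0.001,0.0025,0],[0.04,-0.002,-0.001,0.0025,0],[0.072,-0.002,-0.001,0.0025,0],[0.072,-0.002,-0.001,0.0025,0],[0.072,-0.002,-0.001,0.0025,0],[0.072,-0.002,-0.001,0.0025,0],[0.085,-0.002,-0.001,-0.04,0],[0.085,-0.002,-0.001,-0.1,0],[0.085,-0.002,-0.001,-0.16,0],[0.085,-0.002,-0.001,-0.2,0],[0.085,-0.002,-0.001,-0.2,0]]'; python3 -c "
from h import *
goto(701,-3,180,0);goto(660,-3,190,180)"
```

```text
time_s: 7.45
tcp_pos: [468.9, 337.4, 241.1]
eef_rot: [2.221, 2.22, 0.013]
force: [-0.1, 0.0, -0.4]
opening: 85.0
tcp [468.9 337.4 241.1] yaw 89.97 t 7.45 -> shift [-0.3406  0.2319  0.0608] twist 89.97 q7 -0.93
tcp [468.9 337.4 241.1] yaw 89.97 t 7.45 -> shift [-0.3406  0.191   0.0506] twist 89.97 q7 -0.93
```

```bash
python3 -m inch '[[0.085,-0.04,0.03,0,-10],[0.085,-0.08,0.06,0,-20],[0.085,-0.13,0.09,0,-30],[0.085,-0.18,0.12,0,-40],[0.085,-0.23,0.15,0.01,-50],[0.085,-0.28,0.18,0.03,-60],[0.085,-0.32,0.21,0.05,-70],[0.085,-0.34,0.225,0.06,-80],[0.085,-0.34,0.23,0.06,-90],[0.085,-0.34,0.23,0.06,-90],[0.085,-0.34,0.23,0.06,-90],[0.085,-0.34,0.23,0.06,-90]]'
python3 - <<'E'
from h import *
im,p=shot('w3');goto(701,-3,30,180)
E
```

```text
time_s: 8.95
tcp_pos: [697.1, -3.4, 177.5]
eef_rot: [0.0, 3.142, -0.0]
force: [-0.7, -0.2, 0.6]
opening: 84.9
tcp [697.2  -3.5 177.7] yaw 179.99 t 9.0 -> shift [-0.0037  0.0006  0.1477] twist -0.01 q7 1.06
```

View pics/w3.png

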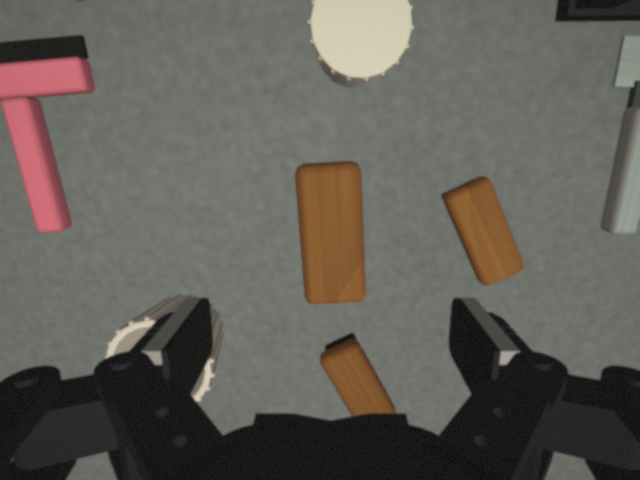

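The view shows the largest brush with corners at (296,165), (359,162), (366,301) and (307,304). The small ones are at (483,230) and (358,380), and the pot is at the lower left.

Run:
```python
from h import *
P=np.load('pics/w3.npy'); f=lambda uv,z: pix('wrist',uv,z,P)
a,b=f((328,163),38),f((336.5,302.5),38); c=(a+b)/2; d=b-a
yw=np.degrees(np.arctan2(d[1],d[0])); print(a,b,c,np.hypot(*d),yw,'pot',f((160,360),60),'br3',f((340,345),30)); goto(c[0],c[1],30,180+yw)
```

```text
[653.45649335  -4.06972555] [751.02956443   1.86602315] [702.24302889  -1.1018512 ] 97.75345166907923 3.4812345167356 pot [ 783.34793223 -117.81552248] br3 [789.48245253   4.79391188]
tcp [697.2  -3.5 177.7] yaw 179.99 t 9.0 -> shift [-0.005   0.0025  0.1477] twist -3.49 q7 1.06
```

```bash
python3 -m inch '[[0.085,-0.004,0.002,0.05,-3.5],[0.085,-0.004,0.002,0.1,-3.5],[0.085,-0.004,0.002,0.147,-3.5],[0.085,-0.004,0.002,0.147,-3.5],[0.085,-0.004,0.002,0.147,-3.5],[0.03,-0.004,0.002,0.147,-3.5],[0.03,-0.004,0.002,0.147,-3.5],[0.03,-0.004,0.002,0.147,-3.5],[0.03,-0.004,0.002,0.147,-3.5],[0.03,-0.004,0.002,0.147,-3.5],[0.03,-0.004,0.002,0.147,-3.5],[0.03,-0.004,0.002,0.13,-3.5],[0.03,-0.004,0.002,0.08,-3.5],[0.03,-0.004,0.002,0.02,-3.5],[0.03,-0.004,0.002,-0.03,-3.5],[0.03,-0.004,0.002,-0.03,-3.5]]'; python3 -c "
from h import *
goto(468,218,150,180)"
```

```text
time_s: 11.0
tcp_pos: [703.5, -0.5, 213.7]
eef_rot: [-0.095, 3.13, 0.003]
force: [0.5, -0.5, -1.9]
opening: 42.7
tcp [ 7.035e+02 -5.000e-01  2.137e+02] yaw -176.52 t 11.0 -> shift [0.2225 0.2323 0.0619] twist 3.48 q7 1.14
```

```bash
python3 -m inch '[[0.03,0.03,0.03,0,1],[0.03,0.07,0.07,0,2],[0.03,0.11,0.11,0,3.5],[0.03,0.15,0.155,0,3.5],[0.03,0.19,0.195,0,3.5],[0.03,0.215,0.222,0,3.5],[0.03,0.222,0.232,0.02,3.5],[0.03,0.222,0.232,0.06,3.5],[0.03,0.222,0.232,0.1,3.5],[0.03,0.222,0.232,0.13,3.5],[0.03,0.222,0.232,0.13,3.5],[0.03,0.222,0.232,0.13,3.5]]'; python3 -c "
from h import *
goto(468,218,37,180);c=arm.snapshot('top');cv2.imwrite('pics/top1.png',cv2.resize(c[230:400,90:350],None,fx=3,fy=3,interpolation=2))"
```

```text
time_s: 12.5
tcp_pos: [465.9, 216.3, 78.0]
eef_rot: [0.0, 3.141, 0.001]
force: [0.4, 0.1, -1.0]
opening: 43.0
tcp [465.9 216.3  78. ] yaw 179.99 t 12.5 -> shift [-0.0021  0.0016  0.041 ] twist -0.01 q7 0.34
```

View pics/top1.png

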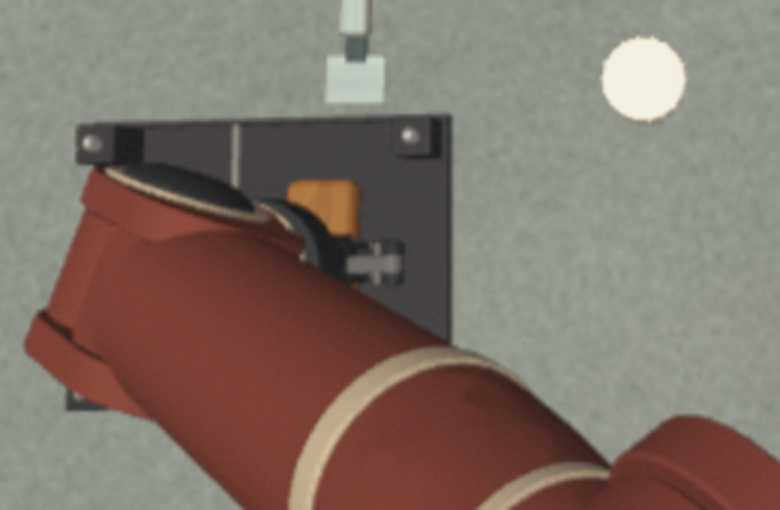

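The brush hangs over the wide compartment, at u 288–358 of the crop. The divider is at 236 and the wall at 450.

```bash
python3 -m inch '[[0.03,-0.002,0.002,0.02,0],[0.03,-0.002,0.002,0.036,0],[0.03,-0.002,0.002,0.04,0],[0.03,-0.002,0.002,0.042,0],[0.03,-0.002,0.002,0.042,0],[0.03,-0.002,0.002,0.042,0],[0.07,-0.002,0.002,0.042,0],[0.07,-0.002,0.002,0.042,0],[0.07,-0.002,0.002,0.042,0],[0.07,-0.002,0.002,0.042,0],[0.075,-0.002,0.002,0.0,0],[0.085,-0.002,0.002,-0.06,0],[0.085,-0.002,0.002,-0.12,0],[0.085,-0.002,0.002,-0.17,0],[0.085,-0.002,0.002,-0.17,0]]'; python3 -c "
from h import *
goto(443,-330,270,86)"
```

```text
time_s: 14.42
tcp_pos: [469.3, 219.8, 251.2]
eef_rot: [0.001, 3.134, 0.007]
force: [0.2, 0.1, -1.6]
opening: 84.8
tcp [469.3 219.8 251.2] yaw 179.97 t 14.425 -> shift [ 0.0258 -0.5497 -0.0214] twist -86.03 q7 0.57
```

```bash
python3 -m inch '[[0.085,0.0,-0.05,-0.01,10],[0.085,0.0,-0.1,-0.02,20],[0.085,0.0,-0.15,-0.03,30],[0.085,-0.02,-0.2,-0.05,40],[0.085,-0.02,-0.25,-0.05,50],[0.085,-0.02,-0.3,-0.05,60],[0.085,-0.02,-0.35,-0.05,70],[0.085,0.0,-0.4,-0.05,80],[0.085,0.01,-0.45,-0.05,90],[0.085,0.02,-0.5,-0.05,94],[0.085,0.026,-0.53,-0.05,94],[0.085,0.026,-0.53,-0.05,94],[0.085,0.026,-0.53,-0.05,94],[0.085,0.026,-0.53,-0.05,94]]'
python3 - <<'E'
from h import *
im,p=shot('w4');goto(443.5,-278,50,86)
cv2.imwrite('pics/top2.png',arm.snapshot('top'))
E
```

```text
time_s: 16.18
tcp_pos: [442.1, -310.2, 297.1]
eef_rot: [-2.294, -2.145, -0.001]
force: [0.5, 0.1, -0.3]
opening: 85.2
tcp [ 442.1 -310.4  297.3] yaw 86.15 t 16.225 -> shift [ 0.0323 -0.0008  0.2473] twist 0.15 q7 0.28
```

View pics/w4.png

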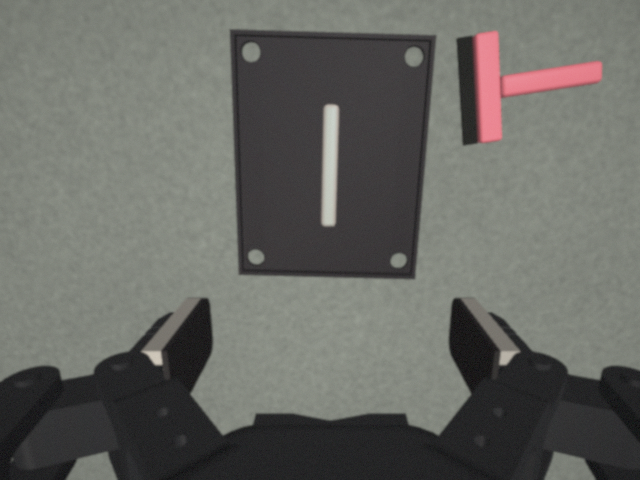

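View pics/top2.png

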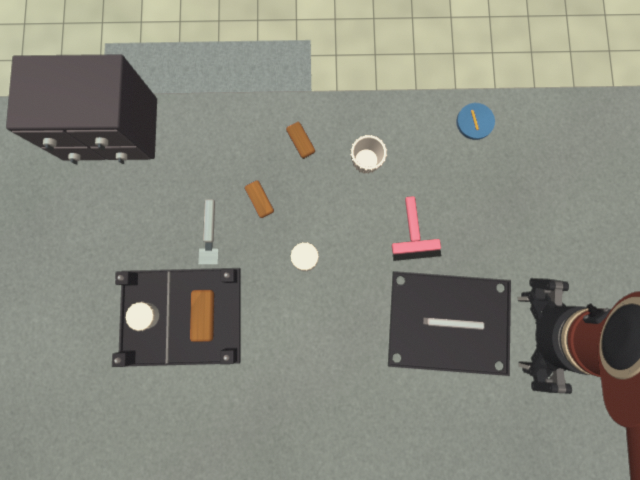

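Top view: the jar and brush are both standing in their compartments. Wrist view: the top tray's holes are at (251,52), (414,57), (256,257) and (399,260), and the bar runs from (331,104) to (329,226).

Run:
```python
from h import *
from scipy.optimize import least_squares
def cent(im,uv,lo,r=8):
    g=cv2.cvtColor(im,cv2.COLOR_BGR2GRAY).astype(float); u,v=uv
    w=g[v-r:v+r+1,u-r:u+r+1].copy(); w=np.clip(w-lo,0,None); yy,xx=np.mgrid[v-r:v+r+1,u-r:u+r+1]
    return np.array([(w*xx).sum()/w.sum(),(w*yy).sum()/w.sum()])
def fit(cam,obs,L,z,P=None):
    # rigid 2D pose from reprojection
    def res(p):
        c,s=np.cos(p[2]),np.sin(p[2]); W=np.c_[p[0]+c*L[:,0]-s*L[:,1],p[1]+s*L[:,0]+c*L[:,1],np.full(len(L),z)]
        return (proj(cam,W,P)-obs).ravel()
    r=least_squares(res,[450,np.sign(obs[0,0]*0+1)*0,0]); return np.r_[r.x[:2],np.degrees(r.x[2])],np.round(r.fun,1)
L4=np.array([[78,103],[78,-103],[-78,103],[-78,-103.]])
t=cv2.imread('pics/top2.png'); w=cv2.imread('pics/w4.png'); P=np.load('pics/w4.npy')
peg=np.array([cent(t,q,110,4) for q in [(122,278),(228,275),(119,359),(227,356)]]); print('peg',peg.round(1).tolist())
hol=np.array([cent(t,q,70,7) for q in [(400,281),(500,288),(397,358),(499,366)]]); print('hole',hol.round(1).tolist())
print('bottom top-cam',fit('top',peg,L4,65)); print('toptray top-cam',fit('top',hol,L4,2.5))
hw=np.array([cent(w,q,70,12) for q in [(414,57),(399,260),(251,52),(256,257)]]); print(hw.round(1).tolist())
print('toptray wrist',fit('wrist',hw,L4,2.5,P))
w2=cv2.imread('pics/w2.png'); P2=np.load('pics/w2.npy')
pw=np.array([cent(w2,q,110,7) for q in [(446,27),(217,29)]]); print(pw)
print('bottom wrist',fit('wrist',pw,L4[[0,2]],65,P2))
print('bar wrist',pix('wrist',(331,104),54,P),pix('wrist',(329.5,226),54,P))
```

```text
peg [[118.8, 277.0], [225.5, 274.5], [115.7, 360.4], [225.1, 357.5]]
hole [[400.2, 280.1], [499.9, 287.7], [396.4, 357.6], [498.6, 365.5]]
bottom top-cam (array([4.66845857e+02, 2.67784519e+02, 3.86953409e-01]), array([ 0. ,  0.1,  0. , -0. , -0.1, -0.1,  0. , -0. ]))
toptray top-cam (array([ 443.99595764, -278.23679084,   -5.33864815]), array([-0. , -0. ,  0.1, -0. , -0.1,  0.1,  0. ,  0. ]))
[[413.2, 56.5], [398.0, 260.0], [250.8, 51.9], [255.6, 256.4]]
toptray wrist (array([ 443.93372614, -278.05054861,   -5.30587404]), array([ 0.1,  0. , -0. ,  0. , -0.1, -0. ,  0. , -0. ]))
[[446.48446569  25.23181973]
 [216.13926222  27.12810981]]
bottom wrist (array([4.67064056e+02, 2.68982131e+02, 3.96864937e-01]), array([-0.7, -0. ,  0.7, -0. ]))
bar wrist [ 449.20033815 -223.38662097] [ 440.65411825 -331.88798916]
```

Run:
```python
from h import *
t=cv2.imread('pics/top2.png'); w=cv2.imread('pics/w2.png'); P=np.load('pics/w2.npy')
def ov(im,cam,pose,P,box,k,col=(0,255,0)):
    x0,x1,y0,y1=box; c=cv2.resize(im[y0:y1,x0:x1],None,fx=k,fy=k,interpolation=cv2.INTER_CUBIC)
    a=np.radians(pose[2]);M=np.array([[np.cos(a),-np.sin(a)],[np.sin(a),np.cos(a)]])
    def pl(pts,z):
        W=np.c_[np.array(pts)@M.T+pose[:2],np.full(len(pts),z)]; q=(proj(cam,W,P)+.5-[x0,y0])*k-.5
        cv2.polylines(c,[np.int32(q)],True,col,1)
    for sx in(-78,78):
        for sy in(-103,103):
            sq=lambda r:[(sx-r,sy-r),(sx+r,sy-r),(sx+r,sy+r),(sx-r,sy+r)]
            pl(sq(13),56); pl(sq(1.5),68)
    pl([(-91,25),(91,25)],12); pl([(-95,-120),(95,-120),(95,120),(-95,120)],15)
    return c
a=ov(t,'top',(467,265.2,.39),None,(105,250,262,375),3.5)
b=ov(w,'wrist',(467,265.2,.39),P,(180,480,0,180),2.6)
H=max(a.shape[0],b.shape[0]); 
a=cv2.resize(a,(390,int(a.shape[0]*390/a.shape[1]))); b=cv2.resize(b,(390,int(b.shape[0]*390/b.shape[1])))
H=max(a.shape[0],b.shape[0]); o=np.zeros((H,790,3),np.uint8); o[:a.shape[0],:390]=a; o[:b.shape[0],400:]=b
cv2.imwrite('pics/ov1.png',o)
```

```text
(no output)
```

View pics/ov1.png

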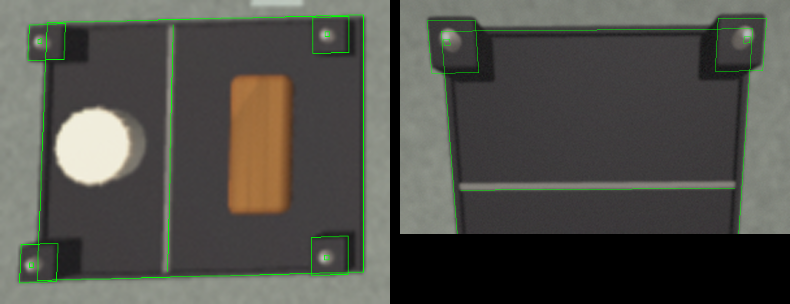

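Overlay: the model pose (467,265.2,0.4°) matches the posts, walls and divider within about 1 mm in both cameras.

```bash
python3 -c "
from h import *
goto(444,-278.1,50,84.68)"
```

```text
tcp [ 442.1 -310.7  297.4] yaw 86.12 t 16.275 -> shift [ 0.0326 -0.0003  0.2474] twist 1.44 q7 0.28
```

```bash
python3 -m inch '[[0.085,0.0325,0,0.05,1.4],[0.085,0.0325,0,0.1,1.4],[0.085,0.0325,0,0.15,1.4],[0.085,0.0325,0,0.2,1.4],[0.085,0.0325,0,0.24,1.4],[0.085,0.0325,0,0.247,1.4],[0.085,0.0325,0,0.247,1.4],[0.04,0.0325,0,0.247,1.4],[0.04,0.0325,0,0.247,1.4],[0.04,0.0325,0,0.247,1.4]]'; python3 -c "
from h import *
goto(444,-278.1,50,84.68)"
```

```text
time_s: 17.52
tcp_pos: [444.2, -280.0, 51.2]
eef_rot: [2.323, 2.113, 0.001]
force: [-0.6, -0.5, 0.2]
opening: 39.8
tcp [ 444.2 -280.    51.2] yaw 84.56 t 17.525 -> shift [ 0.0018 -0.0004  0.0012] twist -0.12 q7 -0.0
```

```bash
python3 -m inch '[[0.04,0.0018,-0.0004,0.001,-0.1],[0.0,0.0018,-0.0004,0.001,-0.1],[0.0,0.0018,-0.0004,0.001,-0.1],[0.0,0.0018,-0.0004,0.001,-0.1],[0.0,0.0018,-0.0004,0.001,-0.1],[0.0,0.0018,-0.0004,0.001,-0.1],[0.0,0.0018,-0.0004,0.001,-0.1]]'; python3 -c "
from h import *
goto(467,265.5,250,90.4)"
```

```text
time_s: 18.4
tcp_pos: [443.6, -277.7, 49.4]
eef_rot: [-2.322, -2.116, 0.0]
force: [-1.2, -0.4, 4.2]
opening: 13.0
tcp [ 443.6 -277.7   49.4] yaw 84.68 t 18.4 -> shift [ 0.543  -0.0271 -0.2005] twist -5.72 q7 -0.0
```

```bash
python3 -m inch '[[0.0,0,0,-0.01,0],[0,0,0,-0.03,0],[0,0,0,-0.06,0],[0,0,0,-0.09,0],[0,0,0,-0.12,0],[0,0.01,0,-0.145,0],[0,0.03,-0.001,-0.15,0],[0,0.055,-0.003,-0.15,0],[0,0.085,-0.004,-0.15,-1],[0,0.115,-0.006,-0.15,-2],[0,0.145,-0.007,-0.15,-3],[0,0.175,-0.009,-0.15,-4],[0,0.21,-0.01,-0.15,-5],[0,0.245,-0.012,-0.15,-5.7],[0,0.28,-0.014,-0.15,-5.7],[0,0.315,-0.016,-0.15,-5.7],[0,0.35,-0.0175,-0.15,-5.7],[0,0.38,-0.019,-0.15,-5.7],[0,0.4,-0.02,-0.15,-5.7],[0,0.4,-0.02,-0.15,-5.7]]'; python3 -c "
from h import *
o=arm.get_obs();print(o['force'],o['wrist_torque'])
goto(467,265.5,170,90.4)"
```

```text
time_s: 20.9
tcp_pos: [459.3, 124.7, 198.6]
eef_rot: [-2.207, -2.233, 0.001]
force: [0.1, -0.5, -3.7]
opening: 13.0
[ 0.05372504 -0.5066067  -3.67634663] [-0.04502542  0.00583202 -0.05873279]
tcp [459.3 124.7 198.6] yaw 90.68 t 20.9 -> shift [0.1407 0.0094 0.0287] twist 0.28 q7 -0.62
```

```bash
python3 -m inch '[[0,0.02,0.001,0,0.3],[0,0.045,0.003,0,0.3],[0,0.075,0.005,0.01,0.3],[0,0.105,0.007,0.02,0.3],[0,0.13,0.0085,0.03,0.3],[0,0.141,0.0094,0.04,0.3],[0,0.141,0.0094,0.055,0.3],[0,0.141,0.0094,0.065,0.3],[0,0.141,0.0094,0.065,0.3],[0,0.141,0.0094,0.065,0.3],[0,0.141,0.0094,0.065,0.3]]'
python3 - <<'E'
from h import *
goto(467,265.5,125,90.4)
a=arm.snapshot('top'); b=arm.snapshot('side')
o=np.zeros((480,800,3),np.uint8)
o[:,:400]=cv2.resize(b[250:450,230:430],(400,400)).copy() if 0 else cv2.copyMakeBorder(cv2.resize(b[260:450,235:435],(400,380)),0,100,0,0,0)
o[:300,400:]=cv2.resize(a[250:385,90:270],(400,300)); cv2.imwrite('pics/p1.png',o)
E
```

```text
time_s: 22.28
tcp_pos: [469.7, 263.4, 134.9]
eef_rot: [2.22, 2.222, 0.002]
force: [0.5, 0.0, -2.6]
opening: 12.9
tcp [469.7 263.4 134.9] yaw 90.05 t 22.275 -> shift [ 0.0021 -0.0027  0.0099] twist -0.35 q7 -0.92
```

View pics/p1.png

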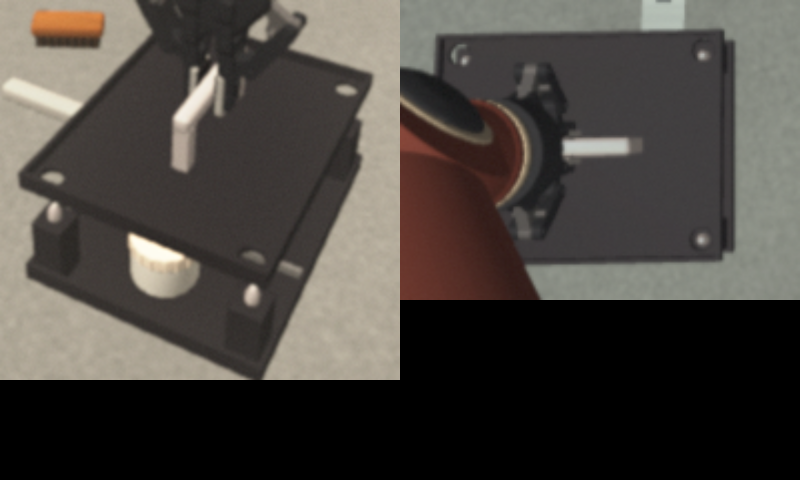

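The tray hangs over the posts, and three pegs are already visible through the holes. I'll correct by the measured pose and come closer.

```bash
python3 -m inch '[[0,0.002,-0.0027,0.004,-0.3],[0,0.002,-0.0027,0.009,-0.3],[0,0.002,-0.0027,0.009,-0.3],[0,0.002,-0.0027,0.009,-0.3],[0,0.002,-0.0027,0.009,-0.3]]'
python3 - <<'E'
from h import *
o=arm.get_obs(); print(np.abs(o['qvel']).max())
goto(467,265.5,106,90.4)
a=arm.snapshot('top'); cv2.imwrite('pics/topa.png',a)
o=np.zeros((420,800,3),np.uint8)
for i,(u,v) in enumerate([(228,274),(227,356)]): # right two holes
    o[:400,i*400:i*400+400]=cv2.resize(a[v-16:v+16,u-16:u+16],(400,400),interpolation=cv2.INTER_CUBIC)
cv2.imwrite('pics/p2.png',o)
E
```

```text
time_s: 23.0
tcp_pos: [466.8, 265.4, 125.5]
eef_rot: [2.214, 2.229, 0.001]
force: [0.3, 0.3, -3.4]
opening: 12.6
0.0027058633189600456
tcp [466.8 265.4 125.5] yaw 90.37 t 23.0 -> shift [0.0001 0.0002 0.0195] twist -0.03 q7 -0.93
```

View pics/p2.png

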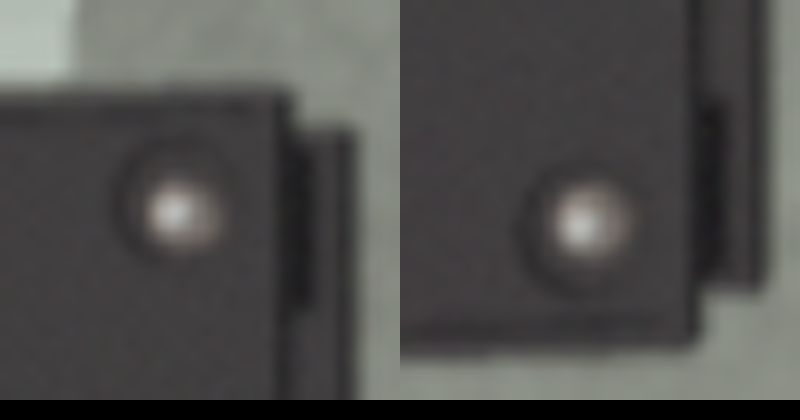

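Both visible pegs sit centred in the holes after allowing for parallax. Now descending.

```bash
python3 -m inch '[[0,0,0,0.003,0],[0,0,0,0.006,0],[0,0,0,0.009,0],[0,0,0,0.012,0],[0,0,0,0.015,0],[0,0,0,0.017,0],[0,0,0,0.0185,0],[0,0,0,0.0185,0],[0,0,0,0.0185,0]]'; python3 -c "
from h import *
goto(467,265.5,105.4,90.4)"
```

```text
time_s: 24.18
tcp_pos: [466.7, 265.5, 106.9]
eef_rot: [2.214, 2.229, 0.0]
force: [-0.5, -0.2, -3.0]
opening: 12.7
tcp [466.7 265.5 106.9] yaw 90.38 t 24.175 -> shift [0.     0.0003 0.0015] twist -0.02 q7 -0.95
```

```bash
python3 -m inch '[[0,0,0,0.001,0],[0,0,0,0.002,0],[0,0,0,0.002,0],[0,0,0,0.002,0],[0,0,0,0.002,0]]'; python3 -c "
from h import *
o=arm.get_obs();print(o['force']);goto(467,265.5,105.4,90.4)"
```

```text
time_s: 24.8
tcp_pos: [466.7, 265.4, 105.4]
eef_rot: [2.214, 2.229, 0.001]
force: [-1.2, -1.0, 5.5]
opening: 12.9
[-1.21619951 -0.978152    5.50567699]
tcp [466.7 265.4 105.4] yaw 90.38 t 24.8 -> shift [0.0001 0.0003 0.    ] twist -0.02 q7 -0.95
```

Seated: z dropped exactly 56 mm relative to the grasp, and the contact force is now upward. Releasing.

```bash
python3 -m inch '[[0.03,0,0,0.001,0],[0.05,0,0,0.001,0],[0.05,0,0,0.001,0],[0.05,0,0,0.001,0],[0.085,0,0,-0.03,0],[0.085,0,0,-0.08,0],[0.085,0,0,-0.12,0],[0.085,0,0,-0.12,0],[0.085,0,0,-0.12,0]]'; python3 -c "
from h import *
goto(657,213,190,180)"
```

```text
time_s: 25.92
tcp_pos: [466.2, 264.8, 224.2]
eef_rot: [2.214, 2.229, -0.002]
force: [-0.5, -0.3, -0.8]
opening: 85.1
tcp [466.2 264.8 224.2] yaw 90.37 t 25.925 -> shift [-0.053   0.1905  0.0341] twist -89.63 q7 -0.85
```

```bash
python3 -m inch '[[0.085,-0.01,0.03,0,-10],[0.085,-0.02,0.07,0,-20],[0.085,-0.03,0.11,0,-30],[0.085,-0.04,0.15,0,-40],[0.085,-0.05,0.18,0.01,-50],[0.085,-0.053,0.19,0.03,-60],[0.085,-0.053,0.19,0.034,-70],[0.085,-0.053,0.19,0.034,-80],[0.085,-0.053,0.19,0.034,-89.6],[0.085,-0.053,0.19,0.034,-89.6],[0.085,-0.053,0.19,0.034,-89.6],[0.085,-0.053,0.19,0.034,-89.6]]'
python3 - <<'E'
from h import *
im,p=shot('w5');goto(657,213,24,180)
E
```

```text
time_s: 27.42
tcp_pos: [656.8, 213.7, 190.5]
eef_rot: [-0.002, -3.141, 0.001]
force: [-0.8, 0.1, 0.0]
opening: 84.6
tcp [656.9 213.7 190.7] yaw 179.94 t 27.475 -> shift [-0.0002 -0.0007  0.1667] twist -0.06 q7 0.73
```

View pics/w5.png

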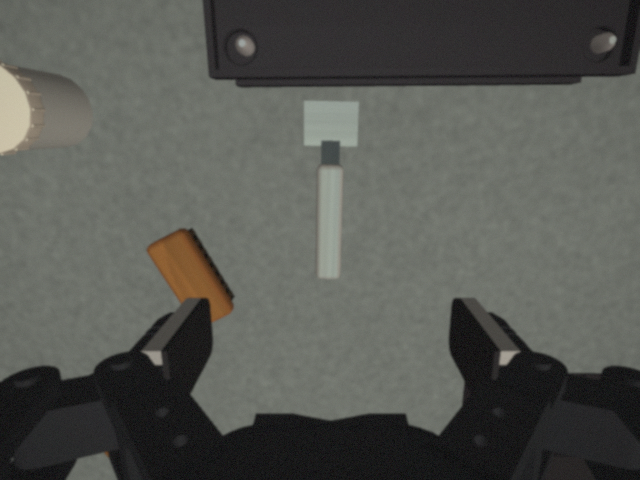

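The scraper's bar runs from (331,166) to (328.5,278). The blade is at the top, and the small brush is at (190,275). Pegs show through both near holes of the seated tray, at (243,45) and (603,42).

Run:
```python
from h import *
P=np.load('pics/w5.npy'); f=lambda uv,z: pix('wrist',uv,z,P)
a,b=f((331,166),16),f((328.5,278),16); d=b-a; yw=np.degrees(np.arctan2(d[1],d[0])); c=a+d*.45
print(a,b,c,yw,'brush',f((233,295),30),f((190,230),30)); goto(c[0],c[1],24,180+yw)
```

```text
[618.21454086 214.97800239] [705.69849008 212.99863529] [657.582318   214.08728719] -1.2961238709552296 brush [714.08005635 140.31015285] [662.96219469 112.30561325]
tcp [656.9 213.7 190.7] yaw 179.94 t 27.475 -> shift [-0.0007  0.0004  0.1667] twist 1.23 q7 0.73
```

```bash
python3 -m inch '[[0.05,-0.001,0.0004,0.04,1.2],[0.05,-0.001,0.0004,0.09,1.2],[0.05,-0.001,0.0004,0.13,1.2],[0.05,-0.001,0.0004,0.155,1.2],[0.05,-0.001,0.0004,0.163,1.2],[0.05,-0.001,0.0004,0.163,1.2],[0.05,-0.001,0.0004,0.163,1.2]]'; python3 -c "
from h import *
o=arm.get_obs();print(o['force']);goto(657,214,25.5,178.7)"
```

```text
time_s: 28.35
tcp_pos: [659.0, 214.8, 29.8]
eef_rot: [0.034, 3.138, 0.003]
force: [0.7, 0.2, -0.1]
opening: 50.0
[ 0.72879134  0.18753603 -0.10867144]
tcp [659.  214.8  29.8] yaw 178.76 t 28.35 -> shift [ 0.002  -0.0009  0.0043] twist 0.06 q7 0.61
```

```bash
python3 -m inch '[[0.05,0.001,-0.0008,0.004,0],[0.05,0.001,-0.0008,0.004,0],[0.01,0.001,-0.0008,0.004,0],[0.01,0.001,-0.0008,0.004,0],[0.01,0.001,-0.0008,0.004,0],[0.01,0.001,-0.0008,0.004,0],[0.01,0.001,-0.0008,0.004,0],[0.01,0.001,-0.0008,0.004,0]]'; python3 -c "
from h import *
o=arm.get_obs();print(o['force']);goto(657,214,25.5,178.7)"
```

```text
time_s: 29.35
tcp_pos: [657.2, 213.5, 24.3]
eef_rot: [0.034, 3.141, 0.001]
force: [-0.2, -0.5, 3.5]
opening: 18.4
[-0.15643718 -0.47945348  3.50729052]
tcp [657.2 213.5  24.3] yaw 178.78 t 29.35 -> shift [ 0.0002  0.0005 -0.0012] twist 0.08 q7 0.61
```

```bash
python3 -m inch '[[0.01,0,0,-0.02,0],[0.01,0,0,-0.06,0],[0.01,0,0,-0.11,0],[0.01,0,0,-0.15,0],[0.01,0,0,-0.15,0],[0.01,0,0,-0.15,0]]'
python3 - <<'E'
from h import *
goto(513,248.5,170,90.4)
E
```

```text
time_s: 30.1
tcp_pos: [656.3, 212.6, 173.3]
eef_rot: [-0.033, -3.14, 0.002]
force: [0.1, 0.8, -1.0]
opening: 18.5
tcp [656.3 212.6 173.3] yaw 178.79 t 30.1 -> shift [0.144  0.0328 0.0034] twist 88.39 q7 0.71
```

```bash
python3 -m inch '[[0.01,0.01,0.003,0,9],[0.01,0.03,0.008,0,18],[0.01,0.05,0.013,0,27],[0.01,0.07,0.018,0,36],[0.01,0.09,0.023,0,45],[0.01,0.11,0.028,0,54],[0.01,0.13,0.03,0,63],[0.01,0.14,0.0328,0,72],[0.01,0.144,0.0328,0,81],[0.01,0.144,0.0328,0,88.4],[0.01,0.144,0.0328,0.01,88.4],[0.01,0.144,0.0328,0.03,88.4],[0.01,0.144,0.0328,0.03,88.4],[0.01,0.144,0.0328,0.03,88.4]]'
python3 - <<'E'
from h import *
goto(513,248.5,86.5,90.4)
a=arm.snapshot('top'); b=arm.snapshot('side')
o=np.zeros((400,800,3),np.uint8)
o[:380,:400]=cv2.resize(b[250:440,235:435],(400,380)); o[:300,400:]=cv2.resize(a[250:385,90:270],(400,300)); cv2.imwrite('pics/p3.png',o)
E
```

```text
time_s: 31.85
tcp_pos: [513.6, 249.0, 143.5]
eef_rot: [-2.213, -2.229, 0.001]
force: [-0.0, 1.1, -1.0]
opening: 18.7
tcp [513.6 249.  143.5] yaw 90.42 t 31.85 -> shift [-0.0005 -0.0006  0.057 ] twist 0.02 q7 -0.83
```

View pics/p3.png

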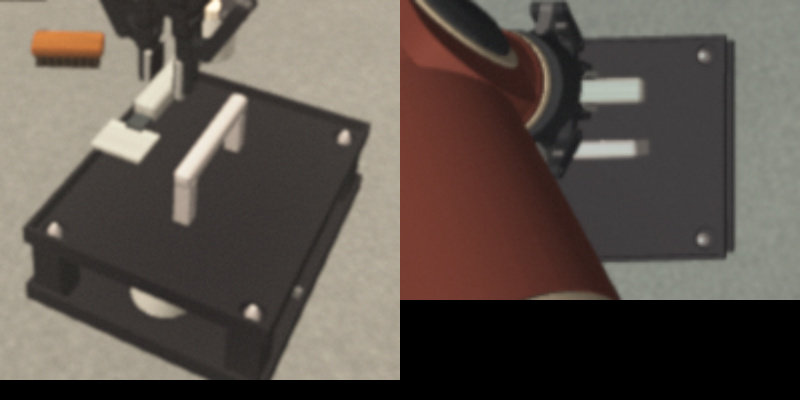

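The tray is seated, with pegs through all visible holes. The scraper is level on the +x side of the handle. Lowering it.

```bash
python3 -m inch '[[0.01,0,0,0.02,0],[0.01,0,0,0.04,0],[0.01,0,0,0.05,0],[0.01,0,0,0.055,0],[0.01,0,0,0.057,0],[0.01,0,0,0.057,0],[0.01,0,0,0.057,0]]'; python3 -c "
from h import *
o=arm.get_obs();print(o['force']);goto(513,248.5,85.3,90.4)"
```

```text
time_s: 32.83
tcp_pos: [513.9, 249.3, 87.3]
eef_rot: [2.214, 2.229, 0.002]
force: [-0.5, 0.0, -0.9]
opening: 18.4
[-0.48500442  0.02854143 -0.94478038]
tcp [513.9 249.3  87.3] yaw 90.38 t 32.825 -> shift [-0.0008 -0.0009  0.002 ] twist -0.02 q7 -0.88
```

```bash
python3 -m inch '[[0.01,0,0,0.001,0],[0.01,0,0,0.002,0],[0.01,0,0,0.002,0],[0.01,0,0,0.002,0]]'; python3 -m inch '[[0.03,0,0,0,0],[0.04,0,0,0,0],[0.04,0,0,0,0],[0.04,0,0,0,0],[0.045,0,0,-0.03,0],[0.06,0,0,-0.07,0],[0.085,0,0,-0.13,0],[0.085,0,0,-0.15,0],[0.085,0,0,-0.15,0],[0.085,-0.06,0,-0.15,0],[0.085,-0.12,0,-0.15,0],[0.085,-0.18,0,-0.15,0],[0.085,-0.24,0,-0.15,0],[0.085,-0.3,0,-0.15,0],[0.085,-0.3,0,-0.15,0],[0.085,-0.3,0,-0.15,0]]'
python3 - <<'E'
from h import *
a=arm.snapshot('top'); b=arm.snapshot('side')
cv2.imwrite('pics/top3.png',a)
o=np.zeros((400,800,3),np.uint8)
o[:380,:400]=cv2.resize(b[250:440,235:435],(400,380)); o[:,400:]=cv2.resize(a[90:380,90:380],(400,400)); cv2.imwrite('pics/p4.png',o)
E
```

```text
time_s: 33.33
tcp_pos: [514.2, 249.3, 85.2]
eef_rot: [2.214, 2.228, 0.002]
force: [0.5, -0.3, 1.9]
opening: 18.4
time_s: 35.33
tcp_pos: [514.5, -50.2, 233.3]
eef_rot: [-2.211, -2.226, 0.002]
force: [-0.0, 1.2, -0.6]
opening: 84.9
```

View pics/p4.png

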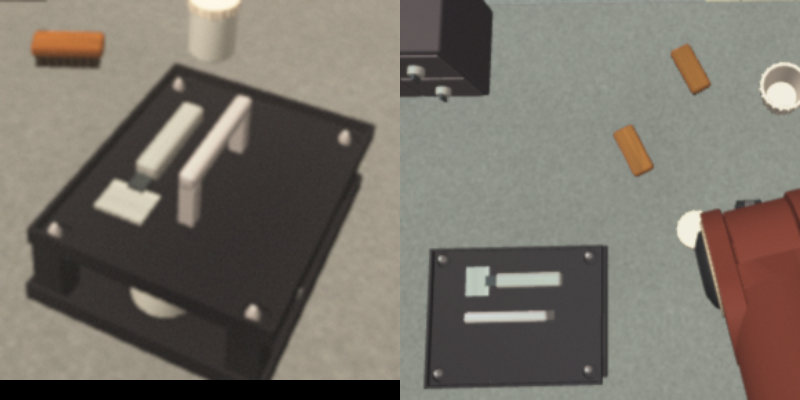

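The four pegs stand through the corner holes and the tray is level. The scraper lies flat beside the handle, and the gripper is well clear. Handing in.

```bash
python3 -c "
from cell import arm
print(arm.get_obs()['qvel'].round(3) if hasattr(arm.get_obs()['qvel'],'round') else '', arm.sign_off())"
```

```text
the job is handed in; nothing more can be done
[-0.011 -0.008  0.001 -0.008  0.002  0.001  0.002] None
```

The caddy is packed and handed in at about 35 s of robot time, well inside the 122 s limit. I did the steps in the order asked: squat jar in the narrow compartment, largest shoe brush bristles down in the wide one, handled tray stacked on the posts, then the steel scraper beside the handle.

- **Top tray:** it seated at the expected height, 56 mm above where I gripped it, with an upward contact force of about 5 N. In the last pictures it is level, with a peg showing through all four holes.
- **Scraper:** it lies flat on the +x side of the handle.
- **Jar and brush:** I saw both in place before stacking. In the last side view only the jar shows under the tray.
- **Untouched items:** the tall jar and pot show no sign of having moved in the last pictures, though the arm partly hid the tall jar from above. The glass-wiper was outside that last picture; the arm never went near it.
- **Release:** the gripper is open and clear of everything.

One measurement disagreed: the top and wrist cameras first differed by 3–5 mm in y on the jar and bottom tray. I settled the bottom tray's position by overlaying a model on both images before stacking.

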